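# Pin the hold-down bar shut on a stained-glass soldering jig

## Task

Swing the jig's hold-down bar in until its eye is in line with the holes of the fork, wherever along its slot the fork is bolted, then take from the rack the one headed pin that fits the holes and is long enough to reach through both plates, put it down through fork and eye, and push it fully home against the spring plunger until you feel its head sit flat on the fork. Leave the other two pins hanging in their own places in the rack and do not disturb the jar, the tumbler or the brush.

Things in the scene. Friction and masses are not known exactly. Their poses are not given: they have to be found in the camera images.
- jig: screwed-down jig: plywood base board 180 x 300 x 10 mm with a foiled glass panel on it, a pivot post at one end (axis x 0, y -110 mm) and an aluminium fork at the other (hole axis at y +110 mm). Origin: centre of the board's underside, z up. The fork is bolted fast through a cross slot and may stand anywhere from x -24 to +24 mm: its place is not reported and must be seen or felt.
- slot_mid (a point): NOT the fork's hole but the middle of its possible range along the jig's x (jig x 0, y 110 mm), 107 mm above the bench, level with the fork's top face; axes as the jig's. The fork: two level plates, z 95 to 107 and 55 to 67 mm, each 46 mm wide (y) and reaching from 22 mm on the -x to 38 mm on the +x side of the upright 17.6 mm hole (1.5 mm chamfer).
- bar (a joint): angle of the hold-down bar about the pivot post, rad: 0 along the jig's +y, positive swung towards the jig's -x; stops at -0.15 and 1.1. The holes are in line where the eye meets the fork's hole, between -0.12 and 0.12 rad depending on the fork's place. Stiff (about 3 N at the knob), stays where left. Steel bar 26 mm wide, 14 mm thick, its middle 81 mm above the bench.
- eye (a point): centre of the eye at the bar's free end, 220 mm from the pivot axis, 81 mm above the bench: steel lug 36 x 40 x 18 mm (z 72 to 90 mm) with an upright 18 mm hole. It enters the fork between the plates from -x; the fork's web closes the +x side 26 mm from the hole axis. x across the bar, y outward along it.
- knob (a point): centre of the top of the bar's black round upright knob, 25 mm in diameter, standing 45 mm up from the bar (z 88 to 133 mm), 120 mm from the pivot axis.
- rack: fixed wooden pin rack: level plate 230 x 60 x 10 mm on two end boards, its top 105 mm above the bench, with three 26 mm holes in a row along its x axis at x -75, 0 and +75 mm. Origin: centre of its underside.
- pin_a: plain steel headed pin: shank 16 mm in diameter and 80 mm long, the last 10 mm tapering to 8 mm at the tip; square head 34 x 34 x 20 mm. Origin: centre of the head's underside; z up, x and y square to the head's sides. It hangs in the rack. In the fork it first stops on a spring plunger below the lower plate, head 16 to 20 mm too high; 10 to 30 N push it on, and it then stays.
- pin_b: look-alike headed pin, same head, shank 22 mm in diameter and 80 mm long (too thick for the holes). Origin: centre of the head's underside, z up. Hangs in the rack.
- pin_c: look-alike headed pin, same head, shank 16 mm in diameter but only 45 mm long (too short to reach the lower plate). Origin: centre of the head's underside, z up. Hangs in the rack.
- flux_jar: bystander: closed white jar 52 mm in diameter, 85 mm high, standing on the bench; origin centre of its underside.
- tumbler: bystander: drinking glass 74 mm in diameter, 110 mm high, standing on the bench; origin centre of its underside.
- flux_brush: bystander: brush 170 mm long lying on the bench.
There are look-alikes about, which are no part of the job. Leave any red or yellow look-alike of the pin_a alone.

How it is judged:
At the end, for the whole second after the job is handed in: the bar's eye is in the fork (joint within 0.13 rad of 0); pin_a stands upright (within 0.05 rad) through fork and eye, within 4 mm of the eye's centre, its head's underside 104 to 109 mm above the bench (fork top 107 mm), at rest; pin_b and pin_c hang in the rack within 30 mm of where they were (value of joint bar between -0.13 and 0.13 rad and horizontal distance between pin_a and eye below 0.004 m and height (world z) of pin_a between 0.104 and 0.109 m and angle between pin_a's own z axis and vertical below 0.05 rad and linear speed of pin_a below 0.01 m/s and distance of each of pin_b, pin_c from where it was at the start of the episode below 0.03 m and height (world z) of each of pin_b, pin_c above 0.098 m); the robot touches nothing.
It fails at once if a bystander (jar, tumbler or brush) is moved by more than 30 mm (distance of any of flux_jar, tumbler, flux_brush from where it was at the start of the episode above 0.03 m).
It also fails if it takes over 72 s, if anything falls off the work surface, if the arm or the gripper's body presses on something with over 40 N, if the wrist force passes 120 N, or if a joint passes its speed limit or range.

## Robot

A 7-joint arm with a two-finger parallel gripper is mounted at the origin on the work surface. World frame = base frame: x ahead of the robot, y to its left, z up, the work surface at z = 0. Lengths are in m, angles in rad, forces in N, time in s.
With the tool pointing down it reaches from about 0.4 to 0.85 m from the base axis. Payload 10.4 kg.
Tool frame: the origin (TCP) lies between the finger pads; the fingertips stand 19 mm ahead of it and the grasp point (between the pads) is the TCP (manip.tips_ahead is the distance from the TCP to the fingertips, in m); z points along the fingers, y is the line along which they close (so a half turn about z gives the same grasp; the last joint's range is limited). The gripper opens to 85 mm and grips with 20 to 120 N. Pads are 22 mm wide; open, the fingers measure 114 mm over their backs; the gripper's body (76 mm by 85 mm) begins 54 mm behind the grasp point. The pads swing forward as they close: fully open they stand 13 mm farther back than shut.
Start: joints at [1.173, 0.332, -0.065, 1.46, 0.022, 1.35, -0.088], TCP at [0.229, -0.582, 0.25] pointing down, gripper open.
Joint ranges: [-2.6, 2.6], [-0.5, 2.12], [-1.47, 1.34], [0.16, 2.42], [-1.27, 4.41], [0.06, 2.06], [-2.6, 2.6]. Speed limits (rad/s): [2.22, 2.22, 2.79, 2.79, 3.14, 3.14, 3.14].

## Interface

Orientations are given as a unit quaternion [x, y, z, w].
In Python, from workcell import manip, viewer gives the robot as it stands.
- The arm moves only by the tool arm_command, never from a script. Its argument "series" is text: rows parted by semicolons, each of 5 numbers parted by spaces: the closure, from 0 (fully open) to 1 (shut), then the shift along the tool's x, y, z normalised to -1 to 1, where 1 is 0.4 m, then the turn about the tool's z normalised to -1 to 1, where 1 is 180 degrees. In form: jaw tx ty tz spin; .... A call has exactly 10 rows; each row shifts and turns the commanded pose from where the row before left it, along the tool's axes as they then stand; what a row does not reach is not made up. A row lasts 1/8 s, in which the tool goes at most 62.5 mm and 10.7 degrees, less where a joint would pass 70% of its speed; a pose out of reach is approached as far as the arm can. A call with a number of a shift or a turn outside -1 to 1 is refused whole. A call with a gripper value outside its range is refused whole. The fingers move at their own pace and stop on an object; "newtons" is the grip in N (left out, the last holds). Time passes only in rows, so rows that do not move let the fingers close, or fill a call up. It gives the time, the measured TCP pose, the force, the opening and the grip force at its end, in the units of the state.
- manip.get_obs(): the state, without advancing time (a new reading comes with each control period).
- viewer.camera(name): name is "scene" or "top" or "wrist"; returns a dict with "pixels" (384x512x3 uint8, red, green, blue), "intrinsics" (3x3 intrinsics, pixels), "D" ([k1, k2, p1, p2, k3] as OpenCV has them; the pictures are not rectified), "extrinsics" (4x4, takes a point from world to camera coordinates). Camera axes: x right, y up, looking along -z (the intrinsics and any distortion apply to the point x, -y, -z); pixel columns grow to the right and rows downward; lengths in m; the calibration is good to about 2 mm. A picture is of the moment at which its call begins. There is no depth.
- manip.hand_in(): hands the job in; it is judged then, once.
The state is a dict: "clock": time; "joint_pos": joint angles; "joint_velocities": joint speeds; "tau": joint torques, N m; "position": TCP position; "ee_rot": TCP orientation; "ft_force": force on the tool from outside, world axes, zero at the start; "torque": the same for the moment, N m; "grip_width": opening from 0.0 (shut) to 1.0 (fully open); "grasp_force": force on a finger pad.
Only numpy, scipy, OpenCV 4.12 (cv2) and the standard library are available. Lean on these libraries where they do the work, as an engineer would, in place of code of your own. Each camera call takes 0.05 s, during which the arm holds its last target. There are 200 camera calls.

## Working session

There is one attempt and no reset: what is moved stays moved. The work goes in short steps, Python scripts to look and compute and a tool call to move; the robot and the scene stay as the last step left them, time stands still between calls to the robot, and variables do not carry over. Pictures are saved under pics/ and viewed, at most 10 in all, crops included, and the job is handed in when it is done.

Besides the shell and the picture viewer there is one more tool, called after "Call:" as name(argument=value, ...) on one line, values as JSON. arm_command: Moves the arm, as the interface text tells. Scaled input: -1 to 1 covers 0.4 m each way for a shift and 180 degrees each way for a turn. Its arguments: {"type":"object","properties":{"series":{"type":"string"},"newtons":{"type":"number"}},"required":["series"]}

```bash
ls; mkdir -p pics; cat > h.py <<'E'
import numpy as np, cv2
from workcell import manip, viewer
def load(n):
    d=np.load(f'{n}.npz'); return {k:d[k] for k in d}
def grab(n,save):
    c=viewer.camera(n); np.savez(f'{save}.npz',**{k:np.array(c[k]) for k in ("pixels","intrinsics","D","extrinsics")})
    cv2.imwrite(f'pics/{save}.png',cv2.cvtColor(np.array(c["pixels"]),cv2.COLOR_RGB2BGR)); return load(save)
def ray(c,uv):
    p=cv2.undistortPoints(np.array([[uv]],float),c["intrinsics"],c["D"])[0,0]
    d=np.array([p[0],-p[1],-1.]); R=c["extrinsics"][:3,:3];t=c["extrinsics"][:3,3]
    return -R.T@t, R.T@d
def onz(c,uv,z):
    o,d=ray(c,uv); return o+d*(z-o[2])/d[2]
def proj(c,P):
    P=np.atleast_2d(P); q=P@c["extrinsics"][:3,:3].T+c["extrinsics"][:3,3]
    return cv2.projectPoints(q*[1,-1,-1],np.zeros(3),np.zeros(3),c["intrinsics"],c["D"])[0][:,0]
E
python3 - <<'E'
from h import *
for n in("scene","top","wrist"):
    c=grab(n,n+"0"); o,d=ray(c,(256,192)); print(n,o.round(3),(d/np.linalg.norm(d)).round(2))
a=[cv2.imread(f'pics/{n}0.png') for n in("scene","top")]
print(manip.get_obs())
E
```

```text
pics
scene [ 1.064 -0.826  0.764] [-0.44  0.72 -0.54]
top [0.427 0.052 1.198] [ 0.08 -0.01 -1.  ]
wrist [ 0.301 -0.553  0.373] [-0.29 -0.11 -0.95]
{'clock': 0.15, 'joint_pos': array([ 1.17344003,  0.33269166, -0.06470374,  1.46075478,  0.02154896,
        1.34991388, -0.08847723]), 'joint_velocities': array([-0.00125987, -0.0021454 , -0.00013793, -0.00102069, -0.00060553,
       -0.00030423,  0.00043968]), 'tau': array([ 3.33440375e-04, -6.25823808e+01,  4.88430960e-02, -3.91850424e+01,
        1.61780004e-02,  7.42715900e-03, -8.86732266e-06]), 'position': array([ 0.22869597, -0.58136226,  0.24971753]), 'ee_rot': array([ 9.82492882e-01,  1.86299348e-01, -9.87303793e-05, -5.28728938e-04]), 'ft_force': array([ 0.42968795, -0.661925  ,  0.38655824]), 'torque': array([0.00210699, 0.01354408, 0.01889276]), 'grasp_force': 0.0, 'grip_width': 0.9978133147394815}
```

View pics/scene0.png

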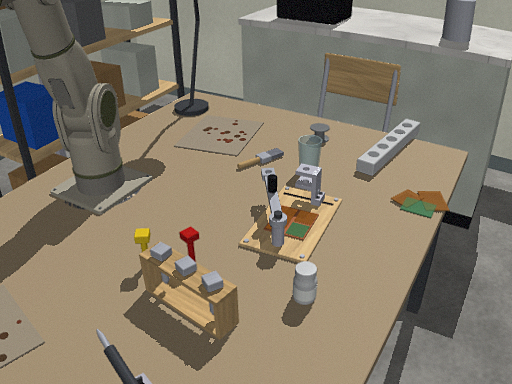

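View pics/top0.png

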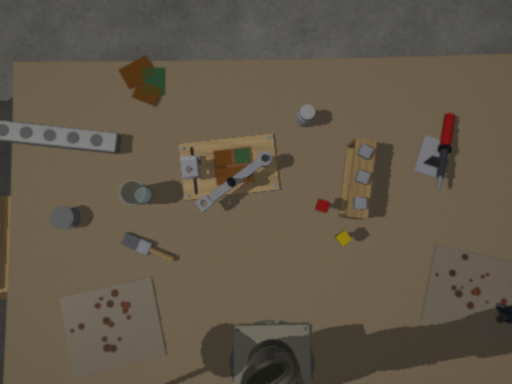

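The scene view shows the rack at about (190,285) with three grey-headed pins. The red (189,240) and yellow (142,237) look-alikes stand beside it. The jig is at (290,220), the jar at (305,283), the tumbler at (310,152) and the brush at (262,160). In the top view the fork is at (188,170), the eye at (203,203), the knob at (231,182), the pivot at (266,158), and the pin heads at (366,152), (363,178) and (360,203).

```bash
python3 - <<'E'
from h import *
s=cv2.imread('pics/scene0.png'); t=cv2.imread('pics/top0.png')
f=lambda im,x,y,w,h,k:cv2.resize(im[y:y+h,x:x+w],None,fx=k,fy=k,interpolation=cv2.INTER_CUBIC)
a=f(s,130,225,120,115,3.333)[:383]; b=f(t,335,130,60,96,4)[:383,:240]
top=np.hstack([a[:383,:400],b,np.zeros((383,160,3),np.uint8)])
c=f(t,170,125,120,95,4)
cv2.imwrite('pics/c1.png',top)
cv2.imwrite('pics/c2.png',np.hstack([c,f(s,235,155,85,95,4)[:,:320]])[:, :800])
c=load("top0")
for n,uv,z in[("pinNE",(366,152),.125),("mid",(363,178),.125),("low",(360,203),.125),("fork",(188,170),.107),("eye",(203,203),.09),("knob",(231,182),.133),("pivot",(266,158),.1),("jar",(307,112),.085),("tumb",(130,192),.11),("red",(323,206),.1)]: print(n,onz(c,uv,z)[:2].round(4))
E
```

```text
pinNE [ 0.6181 -0.2749]
mid [ 0.5442 -0.2637]
low [ 0.4737 -0.2526]
fork [0.5781 0.233 ]
eye [0.4832 0.193 ]
knob [0.5386 0.1086]
pivot [0.6103 0.0078]
jar [ 0.7482 -0.1171]
tumb [0.5173 0.3972]
red [ 0.468  -0.1533]
```

View pics/c1.png

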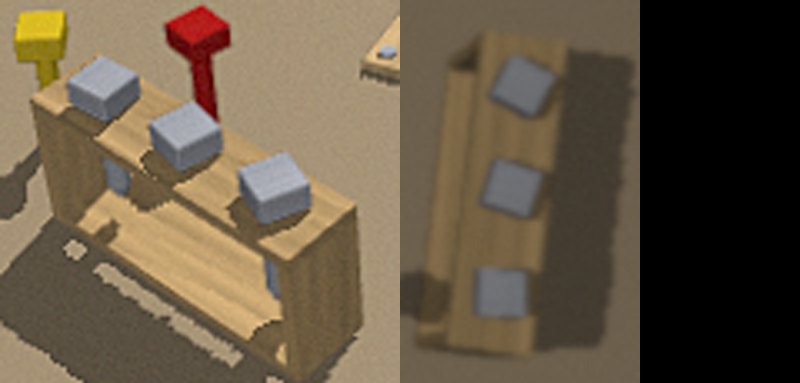

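View pics/c2.png

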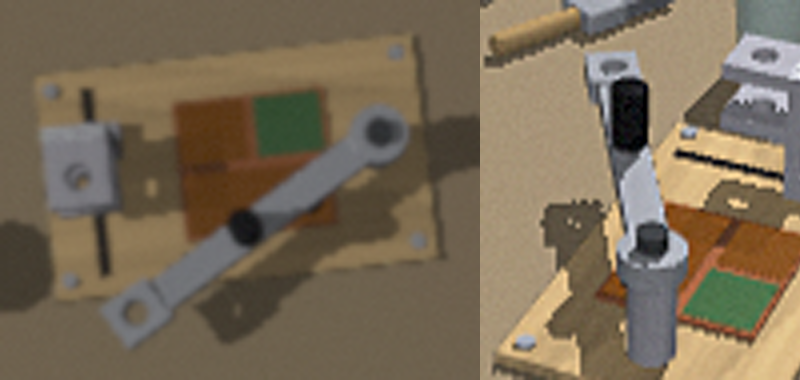

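The left and right pins show shank below the rack plate. The middle one shows none, so it should be the short pin_c. The red and yellow pins at (189,240) and (142,237) are decoys. Next I measure the shank widths to tell pin_a from pin_b.

```bash
python3 - <<'E'
from h import *
c=load("scene0"); t=load("top0")
# refine head centres: grey mask in top view
im=t["pixels"]; hsv=cv2.cvtColor(im,cv2.COLOR_RGB2HSV)
m=cv2.inRange(hsv,(90,15,90),(140,140,255)); m[:,:340]=0; m[:,385:]=0; m[:130]=0; m[230:]=0
n,l,st,ce=cv2.connectedComponentsWithStats(m)
for i in range(1,n):
    if st[i,4]<50: continue
    r=cv2.minAreaRect(np.argwhere(l==i)[:,::-1].astype(np.float32)); 
    P=onz(t,ce[i],.125); b=[onz(t,q,.125)[:2] for q in cv2.boxPoints(r)]; e=b[1]-b[0]
    print(st[i,4],ce[i].round(1),P[:2].round(4),"edge ang",np.degrees(np.arctan2(e[1],e[0])).round(1)%90, np.linalg.norm(e))
    # expected columns
    o,_=ray(c,(256,192)); d=P[:2]-o[:2]; d/=np.linalg.norm(d); nrm=np.array([-d[1],d[0]])
    for z in(.055,.045,.035):
        u=proj(c,[np.r_[P[:2]+nrm*k,z] for k in(.011,.008,0,-.008,-.011)])
        print(z,u.round(1).tolist()); y=int(round(u[2,1])); x=int(u[2,0]); print(im is None, c["pixels"][y,x-9:x+10].tolist() if 0 else (hs:=cv2.cvtColor(c["pixels"],cv2.COLOR_RGB2HSV))[y,x-9:x+10,0].tolist())
w=load("wrist0"); print(proj(w,[[.474,-.253,.12],[.474,-.253,.03],[.62,-.275,.05]]))
E
```

```text
[[ -96.48873958 -355.86586954]
 [  25.33292042 -196.85862024]
 [  59.47441435 -471.90411595]]
```

```bash
cat > heads.py <<'E'
from h import *
def heads(t,x0=340,x1=385,y0=130,y1=230):
    im=t["pixels"].astype(int); m=((im[...,2]-im[...,0])>-4).astype(np.uint8)*(im.sum(2)>240); m=m.astype(np.uint8)
    m[:,:x0]=0; m[:,x1:]=0; m[:y0]=0; m[y1:]=0
    out=[]
    n,l,st,ce=cv2.connectedComponentsWithStats(m)
    for i in range(1,n):
        if st[i,4]<50: continue
        r=cv2.minAreaRect(np.argwhere(l==i)[:,::-1].astype(np.float32))
        b=[onz(t,q,.125)[:2] for q in cv2.boxPoints(r)]; e=b[1]-b[0]; f=b[2]-b[1]
        out.append((ce[i],onz(t,ce[i],.125),np.degrees(np.arctan2(e[1],e[0]))%90,np.linalg.norm(e),np.linalg.norm(f)))
    return out
E
python3 - <<'E'
from heads import *
c=load("scene0"); t=load("top0"); print(t["pixels"][178,355:372].tolist()[::4])
hs=c["pixels"].astype(int); br=hs[...,2]-hs[...,0]
for ce,P,a,e,f in heads(t):
    print(ce.round(1),P[:2].round(4),round(a,1),round(e,3),round(f,3))
    o,_=ray(c,(256,192)); d=P[:2]-o[:2]; d/=np.linalg.norm(d); nrm=np.array([-d[1],d[0]])
    for z in(.055,.045,.035):
        u=proj(c,[np.r_[P[:2]+nrm*k,z] for k in(.011,.008,0,-.008,-.011)])
        y=int(round(u[2,1])); x=int(u[2,0]); print(z,y,u[:,0].round(1).tolist(), x-12, br[y,x-12:x+13].tolist())
E
```

```text
[[92, 84, 75], [108, 110, 112], [108, 110, 114], [107, 108, 111], [73, 61, 44]]
[365.3 151. ] [ 0.6209 -0.273 ] 61.9 0.032 0.031
0.055 302 [208.1, 209.6, 213.5, 217.4, 218.9] 201 [-81, -78, -83, -87, -90, -92, -95, -80, -31, -35, -41, -49, -49, -58, -73, -81, -71, -46, -38, -42, -48, -46, -44, -44, -44]
0.045 305 [208.5, 209.9, 213.8, 217.7, 219.2] 201 [-81, -82, -84, -86, -82, -79, -84, -77, -27, 15, 13, -2, -36, -49, -48, -40, -46, -43, -44, -50, -49, -46, -45, -44, -42]
0.035 309 [208.9, 210.3, 214.2, 218.0, 219.5] 202 [-85, -83, -83, -84, -86, -86, -91, -70, 21, 11, 3, -26, -55, -47, -47, -49, -46, -49, -45, -48, -50, -44, -41, -44, -48]
[362.5 176.6] [ 0.548  -0.2623] 69.8 0.032 0.034
0.055 286 [183.0, 184.4, 188.1, 191.9, 193.3] 176 [-35, -55, -55, -99, -89, -91, -88, -80, -51, -46, -39, -38, -47, -70, -80, -80, -81, -84, -78, -85, -83, -85, -76, -35, -40]
0.045 290 [183.5, 184.9, 188.6, 192.3, 193.7] 176 [-82, -79, -75, -78, -78, -80, -82, -82, -90, -88, -88, -86, -86, -78, -56, -55, -42, -44, -39, -62, -82, -84, -74, -45, -39]
0.035 293 [184.0, 185.4, 189.1, 192.8, 194.2] 177 [-86, -86, -85, -88, -84, -81, -77, -77, -78, -80, -81, -82, -86, -89, -88, -91, -94, -76, -61, -48, -45, -47, -46, -57, -44]
[359.6 203. ] [ 0.4737 -0.2514] 89.0 0.031 0.028
0.055 271 [159.4, 160.8, 164.4, 167.9, 169.3] 152 [-47, -48, -46, -52, -47, -43, -46, -43, -42, -46, -47, -46, -49, -62, -73, -81, -84, -90, -89, -89, -90, -37, -42, -41, -44]
0.045 275 [160.0, 161.4, 164.9, 168.5, 169.8] 152 [-48, -48, -48, -49, -44, -47, -46, -48, -48, -19, 8, 10, 12, 16, -23, -43, -54, -44, -42, -60, -82, -39, -42, -47, -49]
0.035 278 [160.6, 162.0, 165.5, 169.1, 170.4] 153 [-43, -47, -48, -45, -45, -46, -46, -53, -29, 5, 8, 6, 7, 8, 13, 12, -28, -46, -50, -47, -48, -41, -43, -63, -38]
```

```bash
python3 - <<'E'
from heads import *
c=load("scene0"); print(c["intrinsics"][0,0], load("wrist0")["intrinsics"][0,0])
im=cv2.imread('pics/scene0.png')
f=lambda x,y:cv2.resize(im[y:y+45,x:x+36],None,fx=11,fy=11,interpolation=cv2.INTER_NEAREST)
cv2.imwrite('pics/c3.png',np.hstack([f(148,255),f(196,287)]))
hs=c["pixels"].astype(int); br=hs[...,2]-hs[...,0]
for y in range(276,286): print(y,br[y,156:174].tolist())
for y in range(302,318,2): print(y,br[y,204:222].tolist())
E
```

```text
483.518794146435 265.16478803241716
276 [-49, -44, -46, -46, -45, -25, 5, 9, 12, 11, 13, 1, -22, -56, -47, -42, -42, -76]
277 [-44, -44, -45, -45, -48, -25, 8, 10, 6, 5, 9, 11, 23, -69, -52, -46, -43, -42]
278 [-45, -45, -46, -46, -53, -29, 5, 8, 6, 7, 8, 13, 12, -28, -46, -50, -47, -48]
279 [-49, -44, -44, -48, -44, -46, 2, 16, 8, 6, 5, 7, 15, -33, -47, -45, -48, -44]
280 [-46, -47, -41, -45, -46, -46, -6, 11, 9, 7, 10, 9, 14, -41, -51, -49, -47, -46]
281 [-48, -46, -47, -46, -47, -42, -48, -16, 10, 10, 11, 9, -8, -43, -48, -45, -43, -46]
282 [-46, -48, -43, -41, -44, -61, -84, -76, -21, 10, 20, 10, -29, -44, -44, -47, -44, -48]
283 [-46, -49, -47, -44, -57, -83, -93, -93, -69, -30, -11, -19, -41, -44, -44, -47, -42, -44]
284 [-44, -40, -40, -58, -82, -89, -92, -88, -91, -82, -71, -61, -58, -41, -41, -40, -47, -43]
285 [-40, -38, -53, -78, -88, -85, -89, -84, -86, -90, -90, -88, -86, -51, -39, -44, -41, -42]
302 [-87, -90, -92, -95, -80, -31, -35, -41, -49, -49, -58, -73, -81, -71, -46, -38, -42, -48]
304 [-82, -81, -84, -88, -80, -21, 14, 9, -15, -45, -46, -49, -45, -40, -45, -46, -45, -48]
306 [-82, -85, -85, -83, -79, -40, 18, 9, 3, -34, -54, -46, -42, -42, -43, -44, -51, -52]
308 [-85, -86, -82, -84, -92, -71, 20, 13, 1, -34, -51, -49, -52, -43, -43, -46, -49, -50]
310 [-84, -82, -85, -83, -89, -71, 12, 13, 7, -18, -52, -48, -48, -46, -43, -46, -46, -48]
312 [-88, -89, -88, -87, -85, -84, -61, -9, 20, -6, -57, -52, -49, -49, -44, -47, -48, -48]
314 [-90, -92, -91, -88, -90, -86, -90, -85, -32, -9, -41, -52, -45, -49, -43, -47, -47, -49]
316 [-83, -84, -83, -86, -91, -89, -92, -92, -90, -83, -61, -46, -50, -46, -44, -47, -50, -47]
```

View pics/c3.png

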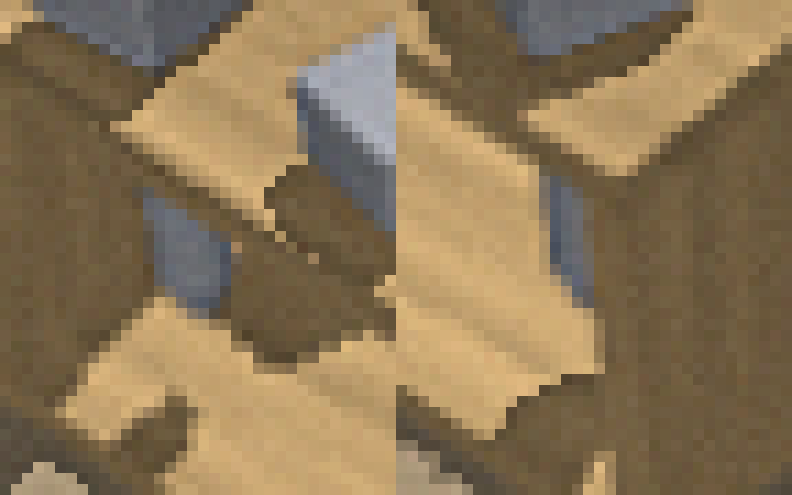

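Crop c3: the left pin's shank spans about columns 161–169 in rows 277–280, roughly 7.5 px. A 16 mm shank predicts 7.2 px and a 22 mm shank 9.8 px, so the left pin at (160,251) is pin_a. I'll confirm when I lift it. The bar comes first, so I'm moving over the jig.

Call:
arm_command(series="0 0.09 -0.088 0 0;0 0.09 -0.088 0 0;0 0.09 -0.088 0 0;0 0.09 -0.088 0 0;0 0.09 -0.088 0 0;0 0.09 -0.088 0 0;0 0.09 -0.088 0 0;0 0.09 -0.088 0 0;0 0.09 -0.088 0 0;0 0.09 -0.088 0 0", newtons=60)

```text
clock: 1.4
position: [0.4353, -0.1207, 0.2503]
ee_rot: [0.983, 0.186, 0.0, 0.0]
ft_force: [0.5, -1.2, -0.8]
grip_width: 1.004
grasp_force: 0.0
```

Call:
arm_command(series="0.3 0.09 -0.088 0 0;0.3 0.09 -0.088 0 0;0.3 0.09 -0.088 0 0;0.3 0.09 -0.088 0 0;0.3 0.08 -0.08 0 0;0.3 0 0 0 -0.035;0.3 0 0 0 -0.035;0.3 0 0 0 0;0.3 0 0 0 0;0.3 0 0 0 0")

```text
clock: 2.65
position: [0.5355, 0.1028, 0.2504]
ee_rot: [0.956, 0.292, 0.0, 0.0]
ft_force: [0.3, -0.2, 0.5]
grip_width: 0.7
grasp_force: 0.0
```

```bash
cat >> h.py <<'E'
from scipy.spatial.transform import Rotation as Ro
def togo(P):
    o=manip.get_obs(); R=Ro.from_quat(o["ee_rot"]).as_matrix(); return (R.T@(np.array(P)-o["position"])/.4).round(4)
def where():
    o=manip.get_obs(); R=Ro.from_quat(o["ee_rot"]).as_matrix(); print(round(o["clock"],2),o["position"].round(4),"xang",np.degrees(np.arctan2(R[1,0],R[0,0])).round(1),"F",o["ft_force"].round(1),o["grip_width"].round(3),o["grasp_force"])
def tri(c1,u1,c2,u2):
    o1,d1=ray(c1,u1);o2,d2=ray(c2,u2); s=np.linalg.lstsq(np.c_[d1,-d2],o2-o1,rcond=None)[0]
    a,b=o1+d1*s[0],o2+d2*s[1]; return (a+b)/2,np.linalg.norm(a-b)
E
python3 - <<'E'
from h import *
grab("wrist","w1"); where()
E
```

```text
Traceback (most recent call last):
  File "h.py", line 21, in where
    o=manip.get_obs(); R=Ro.from_quat(o["ee_rot"]).as_matrix(); print(round(o["clock"],2),o["position"].round(4),"xang",np.degrees(np.arctan2(R[1,0],R[0,0])).round(1),"F",o["ft_force"].round(1),o["grip_width"].round(3),o["grasp_force"])
                                                                                                                                                                                                  ^^^^^^^^^^^^^^^^^^^^^
AttributeError: 'float' object has no attribute 'round'
```

View pics/w1.png

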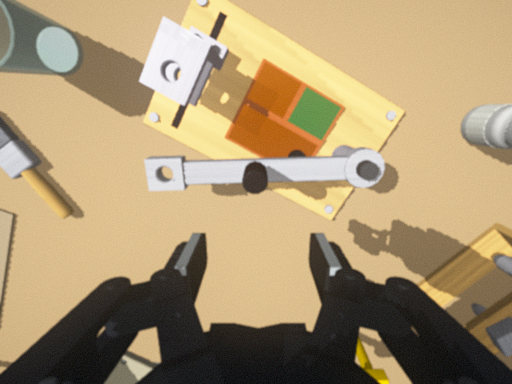

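The wrist view shows the fork hole at (172,71), the eye hole at (166,174), the knob at (255,178) and the pivot at (369,168). The pins under the rack are at lower right.

```bash
sed -i 's/,o\["grip_width"\].round(3)/,round(float(o["grip_width"]),3)/' h.py; python3 - <<'E'
from h import *
where()
w=load("w1");t=load("top0")
for nm,uv,z,tuv in(("forkhole",(172,71),.107,(189.5,169.5)),("eyehole",(166,174),.09,(203.7,203.2)),("knob",(255,178),.133,None),("pivot",(369,168),.1,(265.5,158))):
    print(nm,uv,onz(w,uv,z)[:2].round(4), onz(t,tuv,z)[:2].round(4) if tuv else "", tri(w,uv,t,tuv) if tuv else "")
o,d=ray(w,(256,192)); print(o,proj(w,[[.539,.109,.133],[.539,.109,.088]]))
g=w["pixels"].astype(int).sum(2)
m=((g<150).astype(np.uint8)); n,l,st,ce=cv2.connectedComponentsWithStats(m)
for i in range(1,n):
    if 150<st[i,4]<2000: print(st[i],ce[i].round(1))
# hole centroids: dark/odd pixels not light grey inside the plate
for (x,y) in((172,71),(166,174)):
    s=w["pixels"][y-16:y+17,x-16:x+17]; gg=s.sum(2).astype(int); print(w["pixels"][y,x-18:x+19].sum(1).tolist()); print(w["pixels"][y-18:y+19,x].sum(1).tolist())
E
```

```text
2.7 [0.5355 0.1028 0.2503] xang 34.0 F [ 0.1  0.5 -0.6] 0.699 0.0
forkhole (172, 71) [0.5825 0.229 ] [0.5794 0.2287] (array([0.58134072, 0.23103599, 0.09766965]), np.float64(0.001952782827098563))
eyehole (166, 174) [0.4857 0.1901] [0.4826 0.1909] (array([0.48293153, 0.19146617, 0.08315092]), np.float64(0.0006464592304140854))
knob (255, 178) [0.5462 0.1122]  
pivot (369, 168) [0.615  0.0137] [0.6103 0.0093] (array([0.6140572 , 0.00835442, 0.08772942]), np.float64(0.003403876970906563))
[0.60013486 0.146054   0.37405224] [[253.63219378 185.93155334]
 [254.14492837 174.41033393]]
[731, 728, 728, 728, 731, 714, 592, 455, 350, 278, 314, 525, 710, 737, 736, 730, 732, 726, 719, 682, 544, 374, 320, 292, 380, 537, 657, 716, 728, 730, 731, 731, 727, 727, 725, 724, 723]
[736, 730, 735, 735, 730, 726, 684, 567, 432, 427, 623, 730, 738, 730, 729, 734, 725, 728, 719, 725, 717, 721, 717, 721, 720, 727, 727, 724, 718, 710, 714, 727, 727, 727, 724, 724, 723]
[677, 677, 684, 680, 683, 683, 650, 564, 417, 327, 290, 272, 280, 284, 370, 481, 541, 578, 563, 570, 561, 564, 560, 576, 592, 647, 678, 682, 685, 680, 679, 683, 683, 667, 557, 427, 494]
[458, 441, 538, 661, 693, 680, 678, 684, 659, 639, 591, 561, 559, 557, 564, 577, 565, 574, 563, 564, 536, 466, 345, 325, 343, 464, 573, 661, 686, 689, 678, 687, 684, 680, 628, 581, 577]
```

Call:
arm_command(series="0.3 0.023 -0.005 0.05 0;0.3 0 0 0.08 0;0.3 0 0 0.08 0;0.3 0 0 0.08 0;0.3 0 0 0.04 0;1 0 0 0 0;1 0 0 0 0;1 0 0 0 0;1 0 0 0 0;1 0 0 0 0", newtons=50)

```text
clock: 3.95
position: [0.5423, 0.1108, 0.1194]
ee_rot: [0.956, 0.293, 0.001, -0.0]
ft_force: [-3.8, 4.7, 6.2]
grip_width: 0.278
grasp_force: 50.0
```

```bash
python3 - <<'E'
from h import *
where(); print(togo([.596,.128,.118]))
E
```

```text
3.95 [0.5423 0.1108 0.1194] xang 34.1 F [-3.8  4.7  6.2] 0.278 49.97017800807953
[0.1353 0.0396 0.0037]
```

Call:
arm_command(series="1 0.0157 0 0 0.0167;1 0.0157 0 0 0.0167;1 0.0157 0 0 0.0167;1 0.0157 0 0 0.0167;1 0.0157 0 0 0.0167;1 0.0157 0 0 0.0167;1 0.0157 0 0 0.0167;1 0.0157 0 0 0.0167;1 0.0157 0 0 0.0167;1 0 0 0 0")

```text
clock: 5.2
position: [0.5949, 0.132, 0.1194]
ee_rot: [0.998, 0.061, 0.001, -0.001]
ft_force: [0.3, 5.1, 4.8]
grip_width: 0.275
grasp_force: 50.2
```

```bash
python3 - <<'E'
from h import *
where(); grab("wrist","w2"); grab("top","top2"); grab("scene","s2")
w=load("w2");t=load("top2");print(proj(w,[[.581,.229,.107]]),proj(t,[[.581,.229,.107]]),proj(load("s2"),[[.581,.229,.107]]))
a=cv2.imread('pics/w2.png')[:300,:400]
x,y=proj(load("s2"),[[.581,.229,.1]])[0].astype(int); b=cv2.imread('pics/s2.png')[y-40:y+40,x-50:x+50]
x,y=proj(t,[[.581,.229,.1]])[0].astype(int); d=cv2.imread('pics/top2.png')[y-35:y+35,x-50:x+50]
r=np.vstack([cv2.resize(b,(400,320),interpolation=2),cv2.resize(d,(400,280),interpolation=2)])
cv2.imwrite('pics/c4.png',np.hstack([cv2.resize(a,(400,300)),r[:300]]) if 0 else np.hstack([np.vstack([a,np.zeros((300,400,3),np.uint8)]),r]))
E
```

```text
5.2 [0.5949 0.132  0.1194] xang 7.0 F [0.3 5.1 4.8] 0.275 50.23030400276184
[[ 88.50247089 251.39944138]] [[189.39850489 168.9653133 ]] [[304.91344604 167.89076986]]
```

View pics/c4.png

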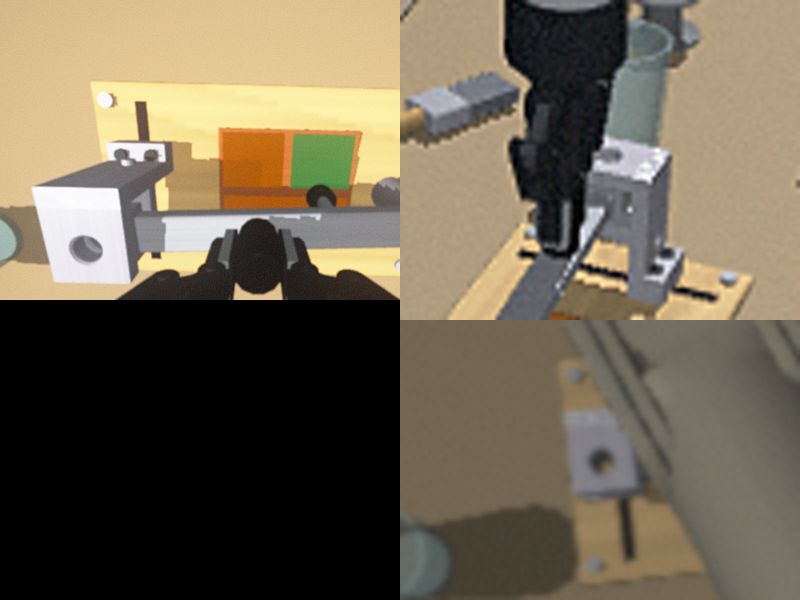

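Call:
arm_command(series="0.4 0 0 0 0;0.4 0 0 0 0;0.4 0 0 0 0;0.4 0 0 -0.1 0;0.4 0 0 -0.1 0;0.3 -0.067 -0.09 -0.03 0;0.3 -0.067 -0.09 0 0;0.3 -0.066 -0.09 0 0;0.3 0 0 0 0;0.3 0 0 0 0")

```text
clock: 6.6
position: [0.5018, 0.2274, 0.2103]
ee_rot: [0.998, 0.061, 0.0, 0.0]
ft_force: [0.0, -0.1, -0.2]
grip_width: 0.701
grasp_force: 0.0
```

```bash
python3 - <<'E'
from h import *
where(); w=grab("wrist","w3"); t=grab("top","top3")
P=[[.581,.229,.107]]; u=proj(w,P)[0].astype(int); print(u, ray(w,u)[0])
a=cv2.imread('pics/w3.png'); x=max(u[0]-40,0);y=max(u[1]-40,0); print(x,y)
a=a[y:y+80,x:x+80]; v=proj(t,P)[0].astype(int); b=cv2.imread('pics/top3.png')[v[1]-20:v[1]+20,v[0]-20:v[0]+20]; print(v-20)
cv2.imwrite('pics/c5.png',np.hstack([cv2.resize(a,(400,400),interpolation=2),cv2.resize(b,(400,400),interpolation=2)]))
E
```

```text
6.6 [0.5018 0.2274 0.2103] xang 7.0 F [ 0.  -0.1 -0.2] 0.701 0.0
[266 105] [0.57908869 0.23684877 0.3340455 ]
226 65
[169 148]
```

View pics/c5.png

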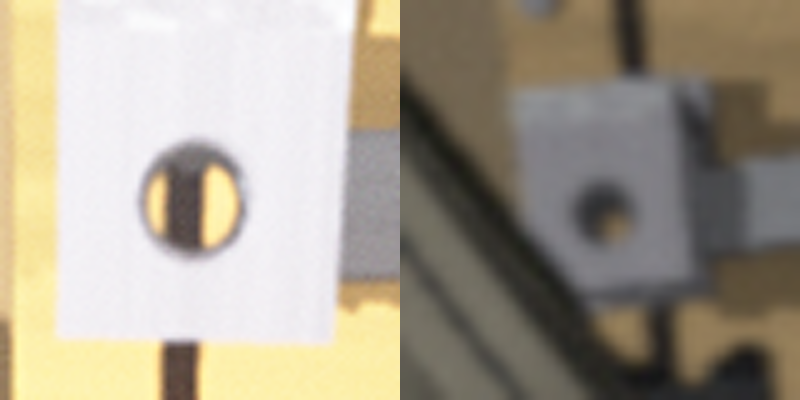

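Looking straight through fork and eye, the hole is open; it is centred at crop (192,198), which is about (264.4,104.6). There is only a slight grey edge on the +x side. Now to the rack.

Call:
arm_command(series="0.3 0 0 0 0.039;0.3 -0.008 0.133 0 0;0.3 -0.008 0.133 0 0;0.3 -0.008 0.133 0 0;0.3 -0.008 0.133 0 0;0.3 -0.008 0.133 0 0;0.3 -0.008 0.133 0 0;0.3 -0.008 0.133 0 0;0.3 -0.008 0.133 0 0;0.3 -0.008 0.133 0 0")

```text
clock: 7.95
position: [0.4719, -0.2535, 0.2103]
ee_rot: [1.0, -0.001, 0.0, 0.0]
ft_force: [0.5, 0.9, 0.6]
grip_width: 0.7
grasp_force: 0.0
```

```bash
python3 - <<'E'
from h import *
w=load("w3"); print("hole",onz(w,(264.4,104.6),.107)); where()
w=grab("wrist","w4"); P=proj(w,[[.4737,-.2514,.125],[.548,-.262,.125],[.621,-.273,.125]]); print(P)
E
```

```text
hole [0.5818247  0.23107068 0.107     ]
7.95 [ 0.4719 -0.2535  0.2103] xang -0.1 F [0.5 0.9 0.6] 0.7 0.0
[[254.63713683 202.37053423]
 [268.09905619 109.59493585]
 [285.47812711  -4.15952103]]
```

View pics/w4.png

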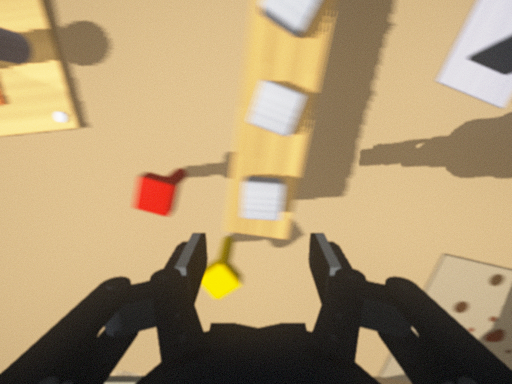

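The wrist view (slightly blurred by motion) shows pin_a's head at (263,199), the other two heads at (277,108) and (293,10), red at (155,194) and yellow at (222,280).

```bash
python3 - <<'E'
from h import *
w=grab("wrist","w5"); t=load("top0"); where()
print("yellow",tri(t,(344,239),w,(222,280)),"red",tri(t,(323,206),w,(155,194)))
im=w["pixels"].astype(int); m=(((im[...,2]-im[...,0])>-12)&(im.sum(2)>480)).astype(np.uint8); m[:,:215]=0;m[:,310:]=0;m[:160]=0;m[235:]=0
n,l,st,ce=cv2.connectedComponentsWithStats(m)
for i in range(1,n):
    if st[i,4]<200: continue
    r=cv2.minAreaRect(np.argwhere(l==i)[:,::-1].astype(np.float32)); b=cv2.boxPoints(r)
    print(st[i],ce[i],onz(w,ce[i],.125),[onz(w,q,.125)[:2].round(4).tolist() for q in b])
E
```

```text
8.05 [ 0.4702 -0.2582  0.2097] xang -0.6 F [-0.4  0.8 -0.7] 0.7 0.0
yellow (array([ 0.36957601, -0.2180922 ,  0.08477126]), np.float64(0.009725372984964094)) red (array([ 0.46706069, -0.15815019,  0.07989018]), np.float64(0.0040192138732351515))
[ 228  179   40   38 1409] [247.17317246 197.53087296] [ 0.47591833 -0.25354879  0.125     ] [[0.4606, -0.2359], [0.4927, -0.2389], [0.4905, -0.2706], [0.4583, -0.269]]
```

Call:
arm_command(series="0.3 0.0137 -0.0125 0 0.019;0.3 0 0 0.07 0;0.3 0 0 0.07 0;0.3 0 0 0.067 0;0.3 0 0 0 0;1 0 0 0 0;1 0 0 0 0;1 0 0 0 0;1 0 0 0 0;1 0 0 0 0", newtons=80)

```text
clock: 9.3
position: [0.4788, -0.2485, 0.13]
ee_rot: [1.0, -0.031, 0.002, 0.002]
ft_force: [-1.4, -7.2, 4.7]
grip_width: 0.374
grasp_force: 79.7
```

Call:
arm_command(series="1 0 0 -0.03 0;1 0 0 -0.06 0;1 0 0 -0.08 0;1 0 0 -0.08 0;1 0 0 -0.08 0;1 0 0 0 0;1 0 0 0 0;1 0 0 0 0;1 0 0 0 0;1 0 0 0 0")

```text
clock: 10.55
position: [0.4779, -0.2455, 0.2591]
ee_rot: [1.0, -0.03, -0.0, -0.0]
ft_force: [-0.7, -0.1, -3.1]
grip_width: 0.371
grasp_force: 81.4
```

```bash
python3 - <<'E'
from h import *
where(); s=grab("scene","s6"); o=manip.get_obs()["position"]
P=o-[0,0,.02]; c0,_=ray(s,(0,0)); d=P[:2]-c0[:2]; d/=np.linalg.norm(d); n=np.array([-d[1],d[0]])
hs=s["pixels"].astype(int); br=hs[...,2]-hs[...,0]
for z in(.03,.045,.06):
    u=proj(s,[np.r_[P[:2]+n*k,P[2]-z] for k in(.011,.008,0,-.008,-.011)]); y=int(round(u[2,1]));x=int(u[2,0]); print(u[:,0].round(1),x-12,br[y,x-12:x+13].tolist())
x,y=proj(s,[P])[0].astype(int)
cv2.imwrite('pics/c6.png',cv2.resize(cv2.imread('pics/s6.png')[y-40:y+60,x-50:x+100],(750,500),interpolation=2))
E
```

```text
10.55 [ 0.4779 -0.2455  0.2591] xang -3.4 F [-0.7 -0.1 -3.1] 0.371 81.3544750213623
[152.8 154.3 158.2 162.1 163.6] 146 [-52, -49, -49, -47, -47, -49, -58, -33, 15, 6, 3, 10, 8, 5, 10, -15, -55, -51, -51, -51, -51, -48, -48, -51, -47]
[153.8 155.3 159.2 163.1 164.5] 147 [-52, -49, -49, -50, -52, -49, -52, -31, 16, 10, 8, 8, 12, 9, 6, -15, -56, -48, -49, -50, -52, -49, -47, -50, -48]
[154.8 156.3 160.1 164.  165.4] 148 [-48, -49, -49, -51, -50, -50, -58, -23, 15, 6, 7, 9, 8, 10, 7, -22, -59, -48, -52, -49, -51, -50, -51, -49, -51]
```

View pics/c6.png

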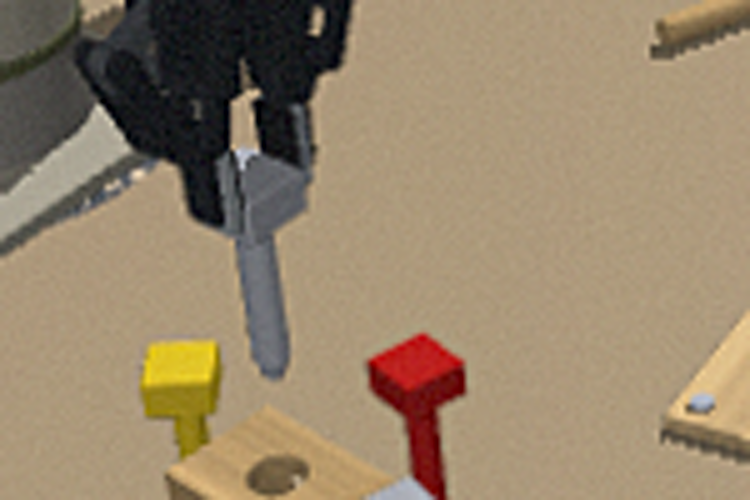

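The lifted pin has a shank about 7.9 px wide (16 mm) and of full length, and it hangs upright. It is pin_a. Carrying it over the fork.

Call:
arm_command(series="1 0.0194 -0.1205 0 0;1 0.0194 -0.1205 0 0;1 0.0194 -0.1205 0 0;1 0.0194 -0.1205 0 0;1 0.0194 -0.1205 0 0;1 0.0194 -0.1205 0 0;1 0.0194 -0.1205 0 0;1 0.0194 -0.1205 0 0;1 0.0194 -0.1205 0 0;1 0.0194 -0.1205 0 0")

```text
clock: 11.85
position: [0.5846, 0.2322, 0.2594]
ee_rot: [1.0, -0.03, 0.0, 0.0]
ft_force: [1.7, -0.6, -1.7]
grip_width: 0.377
grasp_force: 81.4
```

Call:
arm_command(series="1 0 0 0 0;1 0 0 0 0;1 0 0 0 0;1 0 0 0 0;1 0 0 0 0;1 0 0 0 0;1 0 0 0 0;1 0 0 0 0;1 0 0 0 0;1 0 0 0 0")

```text
clock: 13.1
position: [0.5842, 0.2309, 0.2595]
ee_rot: [1.0, -0.03, 0.0, 0.0]
ft_force: [-1.0, 0.4, -1.4]
grip_width: 0.371
grasp_force: 81.4
```

```bash
python3 - <<'E'
from h import *
where(); w=grab("wrist","w7"); s=grab("scene","s7"); T=manip.get_obs()["position"]; print(togo([.5838,.2311,T[2]]))
print("hole px",proj(w,[[.5818,.2311,.107]]),proj(s,[[.5818,.2311,.107]]))
print("pin pred px tip,head",proj(w,[T-[0,0,.105],T-[0,0,.005]]),proj(s,[T-[0,0,.105]]))
a=cv2.imread('pics/w7.png')[150:350,160:360]; x,y=proj(s,[T-[0,0,.1]])[0].astype(int); print(x-40,y-40); b=cv2.imread('pics/s7.png')[y-40:y+40,x-40:x+40]
cv2.imwrite('pics/c7.png',np.hstack([cv2.resize(a,(400,400),interpolation=2),cv2.resize(b,(400,400),interpolation=2)]))
E
```

```text
13.1 [0.5842 0.2309 0.2595] xang -3.4 F [-1.   0.4 -1.4] 0.371 81.41438126564026
[-0.001  -0.0003 -0.    ]
hole px [[257.2332631  184.83447852]] [[305.50815011 167.63134715]]
pin pred px tip,head [[257.22850687 196.8630725 ]
 [257.2699173  255.32317736]] [[306.9228323  152.53336572]]
266 110
```

View pics/c7.png

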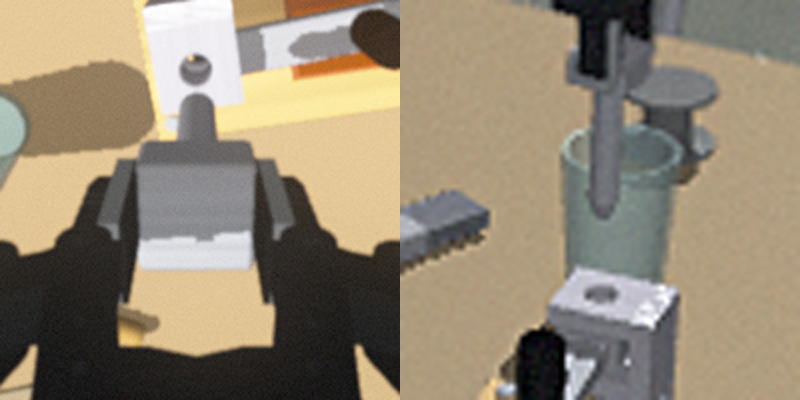

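In the wrist crop the fork hole is at about (257.5,184) and the pin tip at about (259,200). The tip is within roughly 1.5 mm of the hole axis in both views, so I'm going down while watching the force.

Call:
arm_command(series="1 0 -0.001 0.04 0;1 0 0 0.04 0;1 0 0 0.02 0;1 0 0 0.02 0;1 0 0 0.01 0;1 0 0 0.01 0;1 0 0 0 0;1 0 0 0 0;1 0 0 0 0;1 0 0 0 0")

```text
clock: 14.45
position: [0.5843, 0.2314, 0.2036]
ee_rot: [1.0, -0.03, 0.0, -0.0]
ft_force: [0.0, -0.1, -2.9]
grip_width: 0.371
grasp_force: 81.5
```

```bash
python3 - <<'E'
from h import *
where(); print(manip.get_obs()["torque"].round(2))
E
```

```text
14.45 [0.5843 0.2314 0.2036] xang -3.4 F [ 0.  -0.1 -2.9] 0.371 81.49919271469116
[-0.  0.  0.]
```

Call:
arm_command(series="1 0 0 0.02 0;1 0 0 0.02 0;1 0 0 0.02 0;1 0 0 0.015 0;1 0 0 0.015 0;1 0 0 0.01 0;1 0 0 0 0;1 0 0 0 0;1 0 0 0 0;1 0 0 0 0")

```text
clock: 15.7
position: [0.5843, 0.2313, 0.1636]
ee_rot: [1.0, -0.03, 0.0, 0.0]
ft_force: [0.2, -0.8, -2.4]
grip_width: 0.372
grasp_force: 81.5
```

Call:
arm_command(series="1 0 0 0.01 0;1 0 0 0.01 0;1 0 0 0.01 0;1 0 0 0.01 0;1 0 0 0.01 0;1 0 0 0 0;1 0 0 0 0;1 0 0 0 0;1 0 0 0 0;1 0 0 0 0")

```text
clock: 16.95
position: [0.5842, 0.2312, 0.1435]
ee_rot: [1.0, -0.03, -0.0, 0.0]
ft_force: [1.9, -2.4, -4.2]
grip_width: 0.371
grasp_force: 81.4
```

Call:
arm_command(series="1 0 0 0.005 0;1 0 0 0.005 0;1 0 0 0.005 0;1 0 0 0.005 0;1 0 0 0 0;1 0 0 0 0;1 0 0 0 0;1 0 0 0 0;1 0 0 0 0;1 0 0 0 0")

```text
clock: 18.2
position: [0.5843, 0.2311, 0.1353]
ee_rot: [1.0, -0.03, 0.0, 0.0]
ft_force: [4.4, -3.9, -2.4]
grip_width: 0.375
grasp_force: 81.6
```

```bash
python3 - <<'E'
from h import *
where(); s=grab("scene","s8"); w=grab("wrist","w8")
x,y=proj(s,[[.582,.231,.107]])[0].astype(int); b=cv2.imread('pics/s8.png')[y-40:y+40,x-40:x+40]
a=cv2.imread('pics/w8.png')[180:340,160:360]; print(x,y)
cv2.imwrite('pics/c8.png',np.hstack([cv2.resize(b,(400,400),interpolation=2),cv2.resize(a,(400,400),interpolation=2)]))
for z in (.107,.115,.127): print(z,proj(s,[[.582,.231,z]])-[x-40,y-40])
E
```

```text
18.2 [0.5843 0.2311 0.1353] xang -3.4 F [ 4.4 -3.9 -2.4] 0.375 81.56010746955872
305 167
0.107 [[40.55798779 40.66456575]]
0.115 [[40.66451262 38.12289023]]
0.127 [[40.82462367 34.28072441]]
```

Call:
arm_command(series="1 0 0 0.004 0;1 0 0 0.004 0;1 0 0 0.004 0;1 0 0 0 0;1 0 0 0 0;1 0 0 0 0;1 0 0 0 0;1 0 0 0 0;1 0 0 0 0;1 0 0 0 0")

```text
clock: 19.55
position: [0.5844, 0.2312, 0.132]
ee_rot: [1.0, -0.03, 0.0, 0.0]
ft_force: [-0.8, -6.1, 10.3]
grip_width: 0.371
grasp_force: 83.0
```

```bash
python3 - <<'E'
from h import *
where(); s=grab("scene","s9"); w=grab("wrist","w9")
T=manip.get_obs()["position"]
# head's near face rows in wrist image along its centre column (grip-relative height), vs. before insertion
for n in("w7","w8","w9"):
    p=load(n)["pixels"].astype(int).sum(2); print(n,[int(v) for v in p[200:300:2,250:265].mean(1)])
E
```

```text
19.55 [0.5844 0.2312 0.132 ] xang -3.4 F [-0.8 -6.1 10.3] 0.371 82.98051238059998
w7 [378, 360, 360, 355, 348, 346, 346, 346, 344, 340, 314, 305, 305, 301, 300, 308, 356, 410, 421, 419, 420, 421, 423, 431, 433, 430, 426, 419, 416, 428, 433, 419, 415, 418, 498, 620, 658, 660, 678, 676, 669, 674, 613, 571, 574, 575, 575, 574, 574, 575]
w8 [741, 730, 713, 681, 680, 680, 679, 638, 483, 475, 378, 324, 323, 325, 322, 321, 374, 426, 438, 434, 433, 437, 438, 443, 443, 447, 437, 435, 424, 437, 443, 431, 425, 425, 503, 628, 674, 665, 685, 682, 682, 682, 621, 581, 584, 580, 582, 582, 583, 583]
w9 [746, 741, 723, 715, 640, 602, 550, 552, 547, 496, 371, 318, 328, 321, 319, 323, 371, 426, 436, 434, 429, 436, 435, 442, 445, 445, 439, 434, 426, 436, 444, 429, 423, 428, 511, 631, 672, 665, 684, 685, 683, 682, 632, 582, 583, 582, 581, 582, 582, 583]
```

Call:
arm_command(series="1 0 0 0.003 0;1 0 0 0.003 0;1 0 0 0 0;1 0 0 0 0;1 0 0 0 0;1 0 0 0 0;1 0 0 0 0;1 0 0 0 0;1 0 0 0 0;1 0 0 0 0")

```text
clock: 20.9
position: [0.5845, 0.2313, 0.1319]
ee_rot: [1.0, -0.03, 0.001, 0.0]
ft_force: [-9.2, -11.2, 29.0]
grip_width: 0.377
grasp_force: 85.3
```

The stop is hard: 0.1 mm of travel for 2.4 mm commanded, with force up to 29 N at the expected seat height. I'm relieving the force, opening and retreating.

Call:
arm_command(series="1 0 0 -0.006 0;1 0 0 -0.003 0;0.3 0 0 0 0;0.3 0 0 0 0;0.3 0 0 0 0;0.3 0 0 -0.03 0;0.3 0 0 -0.06 0;0.3 0 0 -0.1 0;0.3 0 0 -0.1 0;0.3 0 0 0 0")

```text
clock: 22.15
position: [0.5854, 0.2325, 0.2525]
ee_rot: [1.0, -0.03, 0.003, -0.001]
ft_force: [0.4, -0.1, 0.1]
grip_width: 0.699
grasp_force: 0.0
```

Call:
arm_command(series="0.3 -0.06 0.1 0 0;0.3 -0.06 0.1 0 0;0.3 -0.06 0.1 0 0;0.3 -0.06 0.1 0 0;0.3 -0.06 0.1 0 0;0.3 0 0 0 0;0.3 0 0 0 0;0.3 0 0 0 0;0.3 0 0 0 0;0.3 0 0 0 0")

```text
clock: 23.4
position: [0.4526, 0.0393, 0.2478]
ee_rot: [1.0, -0.029, -0.0, -0.0]
ft_force: [0.3, -0.1, -1.0]
grip_width: 0.697
grasp_force: 0.0
```

```bash
python3 - <<'E'
from h import *
where(); s=grab("scene","sA"); t=grab("top","tA"); s2=load("scene0")
# head should occupy z .107-.127 : column of greys in scene through head centre
H=[.5822,.2311]
for z in(.107,.117,.127,.135,.145): print(z,proj(s,[[*H,z]])[0].round(1))
x=int(proj(s,[[*H,.127]])[0][0])
print(142,s["pixels"].astype(int).sum(2)[142:180,x-1:x+2].mean(1).astype(int).tolist()); print(s2["pixels"].astype(int).sum(2)[142:180,x-1:x+2].mean(1).astype(int).tolist())
im=t["pixels"].astype(int);
u=proj(t,[[*H,.127]])[0].round(1); print(u); X,Y=u.astype(int); print(im.sum(2)[Y-14:Y+15:2,X-14:X+15:2])
# pins b, c unmoved
d=np.abs(im-load("top0")["pixels"].astype(int)).sum(2); print("rack diff",d[135:190,340:385].max(), "mean",d[135:190,340:385].mean(), "tumbler",d[178:206,118:155].mean(),"brush",d[230:262,120:178].mean(),"jar",d[100:128,295:318].mean())
E
```

```text
23.4 [0.4526 0.0393 0.2478] xang -3.4 F [ 0.3 -0.1 -1. ] 0.697 0.0
0.107 [305.6 167.7]
0.117 [305.8 164.5]
0.127 [305.9 161.3]
0.135 [306.  158.7]
0.145 [306.1 155.5]
142 [373, 378, 425, 383, 381, 383, 388, 393, 387, 384, 392, 384, 386, 380, 383, 379, 425, 570, 543, 547, 559, 557, 574, 364, 304, 318, 316, 318, 312, 266, 314, 349, 358, 363, 355, 294, 335, 320]
[356, 368, 415, 367, 371, 372, 368, 372, 372, 370, 369, 370, 371, 373, 375, 368, 365, 372, 372, 375, 364, 376, 554, 588, 582, 386, 328, 338, 466, 605, 578, 344, 324, 337, 392, 592, 586, 490]
[187.5 167.6]
[[292 293 284 305 344 345 343 343 321 156 211 328 334 329 331]
 [296 289 288 301 348 346 350 350 353 269 273 346 335 329 314]
 [294 292 295 323 420 424 416 416 396 411 420 384 268 287 209]
 [295 289 287 327 416 412 412 422 405 416 393 363 192 215 203]
 [287 290 292 308 376 379 379 365 362 359 360 364 213 138 203]
 [291 290 291 294 361 357 350 341 337 335 306 249 216 158 197]
 [291 293 294 293 350 355 355 357 350 350 307 192 205 207 217]
 [294 287 288 299 353 361 355 357 353 350 296 206 205 221 222]
 [293 289 288 291 342 356 357 347 350 350 284 209 205 219 228]
 [291 293 290 292 321 353 345 348 347 343 267 222 221 213 227]
 [294 295 292 288 288 322 312 324 326 308 232 225 222 183 178]
 [293 288 294 291 315 365 355 354 339 331 328 323 295 216 208]
 [291 291 296 295 316 319 294 290 265 243 240 229 231 228 224]
 [273 282 288 292 300 330 309 314 322 335 239 140 323 337 266]
 [181 212 218 268 297 351 361 356 353 352 262 122 326 354 352]]
rack diff 118 mean 9.543838383838384 tumbler 6.427606177606178 brush 6.781788793103448 jar 7.127329192546584
```

The top face of the head spans rows 159–164, centre about 161.5. That matches the 161.3 predicted for a seated head at z 0.127. The rack and the bystanders are unchanged.

```bash
python3 -c "
from workcell import manip; print(manip.hand_in())"
```

```text
the job is handed in; nothing more can be done
None
```

The job is handed in at about 24 s: the bar is swung in, and pin_a is through fork and eye with its head seated on the fork. Its height matched the seated position in the scene view, and pin_b, pin_c, the jar, the tumbler and the brush looked unmoved; the hand-in gave no verdict, I never felt the spring plunger as a separate step, and I viewed 11 pictures, one over the limit of 10.

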